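# Tuck the drip strip under the lapped plate and hold it pressed flat

### The job

Fit the copper drip strip on the grey drip deck of the bar: slide its back edge under the steel lapped plate until it stops, square and centred between the white lines, without lifting the lapped plate. Then let go of the ridge and press the strip down flat with the fingertips on its black spot, firmly (about 10 N), so that its tape can take; finish while still pressing it there. Leave the glasses, bottle, shaker and jar alone.

Things in the scene. Friction and masses are not known exactly. Their poses are not given: they have to be found in the camera images.
- strip: Copper drip strip, 0.18 to 0.33 kg: flat plate 110 (x) by 150 (y) by 4 mm, with an upright ridge along its whole front (-x) edge, 10 mm thick, top 30 mm above the underside. Origin: centre of the underside. +x is the plain back edge, which goes under the lapped plate. Starts flat on the counter (z = 0), ridge up. Its blue line, 41 mm from the back edge, meets the lapped plate's lip when home.
- strip_ridge (a point): middle of the top of the strip's ridge; 50 mm in front of the strip's origin, 30 mm above its underside. The place to grip is here, from above, closing along the strip's x.
- strip_back (a point): middle of the strip's back edge at its underside, 55 mm behind (+x) the strip's origin
- strip_pad (a point): the black spot, 32 mm across, on the strip's top face (4 mm above the underside), 15 mm in front (-x) of the strip's origin: where to press. When home there are 30 mm from it to the ridge and 30 mm to the lip of the lapped plate.
- deck: Fixed grey drip deck, 200 (x) by 200 (y) by 8 mm; origin: centre of its underside, on the counter. The lapped plate is hinged at its rear (+x); the strip slides in from the front, in +x. White lines at y = +-76 mm mark the strip's ends. Hidden stops halt the strip's back edge at x = 56 mm: home, its origin is above the deck's origin (to 1 mm), same yaw, underside at z = 8 mm.
- deck_home (a point): centre of the deck's top face (8 mm above the counter): where the strip's origin lies when home
- lap (a joint): steel lapped plate, 190 mm wide, 0.12 kg, hinged at deck x = 94 mm; 0 = resting, lying down; grows (rad) as its front edge is lifted. At rest its flat part covers deck x = 26 to 88 mm, underside 7.5 mm above the deck's top face; in front of it a flared lip, out to x = 15 mm, widens the mouth to about 11 mm.
- lap_lip (a point): middle of the front edge of the lapped plate's flared lip, at deck x = 15 mm, 13 mm above the deck's top face
- shot_a: small glass, 48 mm across, 70 mm high; origin under its centre; bystander
- shot_b: another such small glass, between the two work places at the rear; bystander
- juice: orange bottle, 66 mm across, 210 mm high, on the rubber mat; origin under its centre; bystander
- shaker: steel cocktail shaker, 84 mm across, 195 mm high, on the right; origin under its centre; bystander
- jar: amber jar, 72 mm across, 100 mm high, on the left; origin under its centre; bystander
Things that resemble listed ones, but are neither listed nor needed, are in the scene too. Several things have the shape of the strip; the one meant has the colours described above.

How it is judged:
By the outcome, as a careful person would: the job done as asked, in the order asked, and still so for the second after the job is handed in, while the arm keeps its last pose, push and grip.
It also fails if it takes over 54 s, if anything falls off the work surface, if the arm or the gripper's body presses on something with over 40 N, if the wrist force passes 120 N, or if a joint passes its speed limit or range.

### The arm

A 6-joint arm with a two-finger parallel gripper is mounted at the origin on the work surface. World frame = base frame: x ahead of the robot, y to its left, z up, the work surface at z = 0. Lengths are in m, angles in rad, forces in N, time in s.
With the tool pointing down it reaches from about 0.375 to 0.9 m from the base axis. Payload 3.1 kg.
Tool frame: the origin (TCP) lies between the finger pads; the fingertips stand 11 mm ahead of it and the grasp point (between the pads) lies 8 mm behind it; z points along the fingers, y is the line along which they close (so a half turn about z gives the same grasp; the last joint's range is limited). The gripper opens to 87 mm and grips with 3 to 60 N. Pads are 19 mm wide; open, the fingers measure 117 mm over their backs; the gripper's body (75 mm by 190 mm) begins 51 mm behind the grasp point.
Start: joints at [1.153, 0.527, 1.433, -0, 1.181, -0.178], TCP at [0.148, 0.607, 0.205] pointing down, gripper open.
Joint ranges: [-3.08, 3.08], [-0.75, 2.2], [0.22, 2.44], [-1.43, 4.57], [0, 2.65], [-2.85, 2.85]. Speed limits (rad/s): [2.79, 2.79, 3.14, 3.14, 3.14, 3.14].

### API

Orientations are given as a unit quaternion [x, y, z, w].
In Python, from rig import get_obs, camera, hand_in gives the robot as it stands.
- The arm moves only by the shell command python3 -m pendant 'ROWS' [FORCE]. ROWS is JSON, a list that holds one entry, the list of rows, each a list of 7 numbers: the shift along the tool's x, y, z in m, then the turn, a rotation vector about the tool's x, y, z in degrees, then the opening, from 0 (shut) to 1 (fully open). In form: [[[x, y, z, ax, ay, az, fingers], ...]]. A call has exactly 5 rows; each row shifts and turns the commanded pose from where the row before left it, along the tool's axes as they then stand; what a row does not reach is not made up. A row lasts 1/8 s, in which the tool goes at most 62.5 mm and 10.7 degrees, less where a joint would pass 70% of its speed; a pose out of reach is approached as far as the arm can. A call with a gripper value outside its range is refused whole. The fingers move at their own pace and stop on an object; FORCE is the grip in N (left out, the last holds). Time passes only in rows, so rows that do not move let the fingers close, or fill a call up. It gives the time, the measured TCP pose, the force, the opening and the grip force at its end, in the units of the state.
- get_obs(): the state, without advancing time (a new reading comes with each control period).
- camera(name): name is "scene" or "side" or "wrist"; returns a dict with "img" (420x560x3 uint8, red, green, blue), "intrinsics" (3x3 intrinsics, pixels), "R" (3x3) and "t" (3): a world point X has camera coordinates R X + t; the wrist camera has in their place "T_tool_cam" (4x4, takes a point from camera to tool coordinates, whose origin is the TCP and whose axes are the flange's). Camera axes: x right, y down, z forward; pixel columns grow to the right and rows downward; lengths in m; the calibration is good to about 2 mm. A picture is of the moment at which its call begins: read the wrist's pose just before it. There is no depth.
- hand_in(): hands the job in; it is judged then, once.
The state is a dict: "time": time; "q": joint angles; "joint_velocities": joint speeds; "joint_torque": joint torques, N m; "position": TCP position; "tool_rot": TCP orientation; "ft_force": force on the tool from outside, world axes, zero at the start; "moment": the same for the moment, N m; "grip_width": finger opening in m; "grip_force": force on a finger pad.
Only numpy, scipy, OpenCV 4.12 (cv2) and the standard library are available. Lean on these libraries where they do the work, as an engineer would, in place of code of your own. Each camera call takes 0.05 s, during which the arm holds its last target. There are 200 camera calls.

## Working session

There is one attempt and no reset: what is moved stays moved. The work goes in short steps, Python scripts to look and compute and a shell command to move; the robot and the scene stay as the last step left them, time stands still between calls to the robot, and variables do not carry over. Pictures are saved under pics/ and viewed, at most 10 in all, crops included, and the job is handed in when it is done.

```bash
mkdir -p pics; ls; python3 - <<'E'
from rig import get_obs,camera
import cv2,numpy as np,pickle
o=get_obs();print({k:np.round(v,3).tolist() for k,v in o.items()})
d={n:camera(n) for n in("scene","side","wrist")};d['o']=o
pickle.dump(d,open('d0.pkl','wb'))
for n in("scene","side","wrist"):
    cv2.imwrite(f'pics/{n}0.png',d[n]['img'][...,::-1])
    print(n,d[n]['intrinsics'].round(1).tolist(),[np.round(d[n][k],3).tolist() for k in ('R','t','T_tool_cam') if k in d[n]])
E
```

```text
pics
{'time': 0.0, 'q': [1.154, 0.528, 1.434, 0.0, 1.181, -0.178], 'joint_velocities': [0.001, 0.001, -0.001, 0.001, -0.001, -0.001], 'joint_torque': [0.001, -44.005, -17.659, 0.064, 0.058, -0.0], 'position': [0.147, 0.607, 0.204], 'tool_rot': [0.119, 0.993, -0.001, -0.0], 'ft_force': [-0.369, 0.099, 0.434], 'moment': [0.004, -0.047, 0.046], 'grip_force': 0.0, 'grip_width': 0.087}
scene [[459.3, 0.0, 282.4], [0.0, 459.3, 207.5], [0.0, 0.0, 1.0]] [[[-0.778, 0.628, 0.003], [0.513, 0.638, -0.574], [-0.362, -0.445, -0.819]], [0.454, -0.267, 1.775]]
side [[493.8, 0.0, 279.8], [0.0, 493.8, 205.2], [0.0, 0.0, 1.0]] [[[0.895, -0.445, 0.003], [-0.315, -0.638, -0.702], [0.315, 0.628, -0.712]], [-0.511, 0.236, 1.38]]
wrist [[303.9, 0.0, 281.6], [0.0, 303.9, 207.8], [0.0, 0.0, 1.0]] [[[-0.001, -0.956, -0.295, 0.082], [1.0, -0.001, -0.0, 0.0], [-0.0, -0.295, 0.956, -0.18], [0.0, 0.0, 0.0, 1.0]]]
```

View pics/scene0.png

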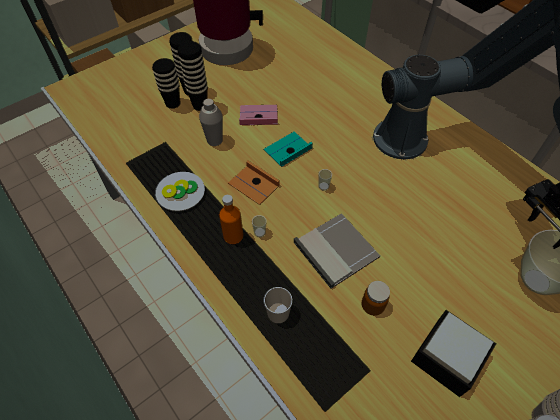

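View pics/side0.png

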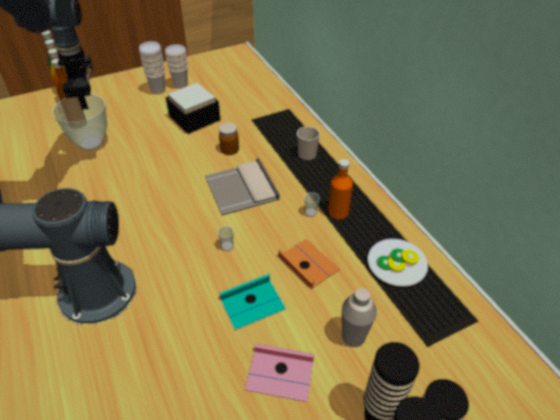

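Scene view: the copper strip is at about (254,182) and the deck at (337,248). Side view: strip at (309,262), deck at (242,186). I'll enlarge both to measure them.

```bash
python3 - <<'E'
import cv2,pickle,numpy as np
d=pickle.load(open('d0.pkl','rb'))
def crop(n,x,y,w,h,s,g=1.6):
    c=d[n]['img'][y:y+h,x:x+w,::-1]
    c=cv2.resize(np.clip(c*g,0,255).astype('uint8'),None,fx=s,fy=s,interpolation=cv2.INTER_CUBIC)
    return c
A=crop('scene',222,155,64,56,6);B=crop('scene',290,210,94,80,4)
C=crop('side',272,232,72,60,5);D=crop('side',200,155,84,62,4)
def pad(i,w=400,h=340):
    o=np.zeros((300 if h==300 else h,w,3),'uint8');o[:i.shape[0],:i.shape[1]]=i[:h,:w];return o
cv2.imwrite('pics/c.png',np.vstack([np.hstack([pad(A,400,300) if 0 else pad(A,400,340)[:300] if 0 else pad(A,400,336),pad(B,400,336)]),np.hstack([pad(C,400,264) if 0 else pad(C,400,300)[:264],pad(D,400,264)])]))
E
```

```text
(no output)
```

View pics/c.png

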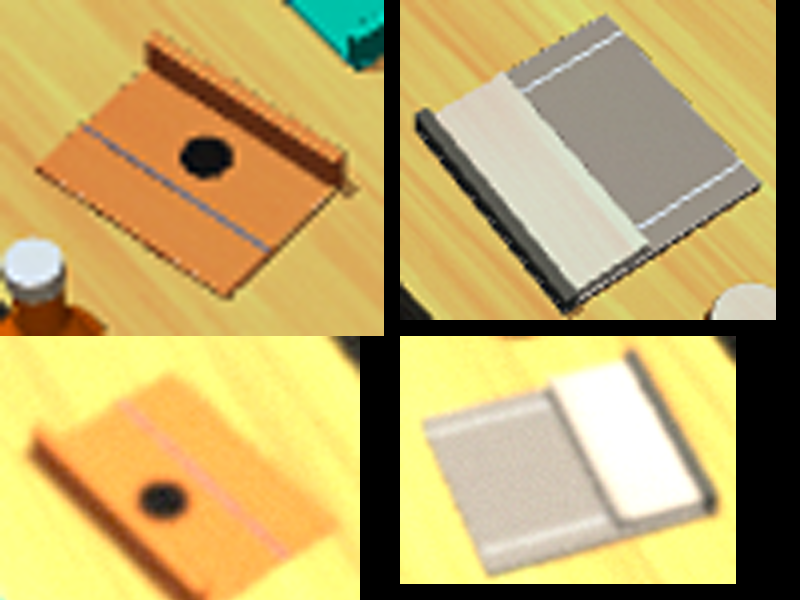

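```bash
cat > fit.py <<'E'
import cv2,pickle,numpy as np
from scipy.optimize import least_squares
def proj(c,X):
    return cv2.projectPoints(np.array(X,float).reshape(-1,1,3),cv2.Rodrigues(c['R'])[0],np.array(c['t']),c['intrinsics'],None)[0].reshape(-1,2)
def place(p,P):
    P=np.array(P,float);c,s=np.cos(p[2]),np.sin(p[2])
    return np.c_[p[0]+c*P[:,0]-s*P[:,1],p[1]+s*P[:,0]+c*P[:,1],P[:,2]+p[3] if len(p)>3 else P[:,2]]
def fit(obs,p0):
    f=lambda p:np.concatenate([(proj(c,place(p,P))-np.array(u)).ravel() for c,P,u in obs])
    r=least_squares(f,p0,loss='soft_l1');return r.x,f(r.x).reshape(-1,2)
E
cat > m.py <<'E'
from fit import *
d=pickle.load(open('d0.pkl','rb'))
px=lambda a,s,o:(np.array(a,float)+.5)/s-.5+np.array(o)
mm=lambda a:np.array(a)/1000.
Sa=[[55,-75,4],[55,75,4],[14,-75,4],[14,75,4],[-15,0,4],[-55,-75,30],[-55,75,30]]
sa=px([[37,169],[228,296],[84,127],[270,250],[207,157],[150,35],[346,151]],6,(222,155))
Sb=[[55,75,4],[55,-75,4],[14,75,4],[14,-75,4],[-15,0,4],[-55,75,30]]
sb=px([[170,39],[338,189],[120,67],[287,219],[162,165],[36,95]],5,(272,232))
Da=[[-100,100,8],[-100,-100,8],[-100,-76,8],[-100,76,8],[15,-95,21],[15,95,21]]
da=px([[360,185],[205,15],[222,33],[340,162],[107,72],[248,245]],4,(290,210))
Db=[[-100,100,8],[-100,-100,8],[-100,76,8],[-100,-76,8],[15,95,21],[15,-95,21]]
db=px([[25,86],[90,239],[32,99],[87,216],[148,47],[217,186]],4,(200,155))
for nm,A,a,B,b in(('strip',Sa,sa,Sb,sb),('deck',Da,da,Db,db)):
  for o in([(d['scene'],mm(A),a),(d['side'],mm(B),b)],[(d['scene'],mm(A),a)],[(d['side'],mm(B),b)]):
    p,r=fit(o,[.6,0,.0]);print(nm,p.round(4),np.degrees(p[2]).round(2))
    if len(o)==2: print(r.round(1).tolist())
E
python3 m.py
```

```text
strip [ 0.5748 -0.178   0.2174] 12.46
[[-0.7, -0.8], [-0.6, -0.6], [-0.9, -0.7], [-0.0, -0.4], [-0.4, -0.4], [0.3, -1.4], [-0.3, -0.5], [-0.2, -1.8], [0.2, -1.2], [-0.5, -1.0], [-0.0, -0.0], [0.1, -0.4], [-1.5, -1.0]]
strip [ 0.5755 -0.1748  0.2253] 12.91
strip [ 0.5738 -0.1813  0.2132] 12.21
deck [ 0.5286  0.2055 -0.0847] -4.85
[[-0.3, -0.6], [-0.3, -0.9], [-0.1, -0.5], [-0.2, -0.3], [-1.9, -0.3], [-0.8, -0.7], [-1.1, -2.1], [-0.5, -1.5], [-0.9, -1.0], [-1.9, -0.8], [0.1, -2.3], [1.1, -1.4]]
deck [ 0.5286  0.2081 -0.0829] -4.75
deck [ 0.5278  0.1981 -0.0849] -4.87
```

```bash
python3 -m pendant '[[[-0.04,-0.037,0,0,0,0,1],[-0.04,-0.037,0,0,0,0,1],[-0.04,-0.037,0,0,0,0,1],[-0.04,-0.037,0,0,0,0,1],[-0.04,-0.037,0,0,0,0,1]]]' && python3 -m pendant '[[[-0.04,-0.037,0,0,0,0,1],[-0.04,-0.037,0,0,0,0,1],[-0.04,-0.037,0,0,0,0,1],[-0.04,-0.037,0,0,0,0,1],[-0.04,-0.037,0,0,0,0,1]]]' && python3 -m pendant '[[[0,0,0,0,0,10,1],[0,0,0,0,0,10,1],[0,0,0,0,0,10,1],[0,0,0,0,0,10,1],[0,0,0,0,0,10,1]]]'
```

```text
time: 0.78
position: [0.2991, 0.3787, 0.2047]
tool_rot: [0.119, 0.993, 0.0, 0.0]
ft_force: [1.5, -0.1, 0.5]
grip_width: 0.0871
grip_force: 0.0
time: 1.4
position: [0.4497, 0.1515, 0.2047]
tool_rot: [0.119, 0.993, 0.0, 0.0]
ft_force: [0.7, -0.1, -0.4]
grip_width: 0.0868
grip_force: 0.0
time: 2.02
position: [0.4487, 0.1531, 0.2045]
tool_rot: [0.53, 0.848, -0.0, -0.0]
ft_force: [-0.6, -0.2, 0.2]
grip_width: 0.0868
grip_force: 0.0
```

```bash
cat > go.py <<'E'
# go.py x y z yawdeg(tool y): remaining shift in current tool axes and turn about tool z
import sys,numpy as np
from rig import get_obs
from scipy.spatial.transform import Rotation as R
o=get_obs();r=R.from_quat(o['tool_rot']);M=r.as_matrix()
x,y,z,w=map(float,sys.argv[1:5]);th=np.degrees(np.arctan2(M[1,1],M[0,1]))
print('t',round(o['time'],2),'pos',np.round(o['position'],4),'yaw',th.round(2),'tilt',np.round(M[2,:2],4),'F',np.round(o['ft_force'],1),'w',round(o['grip_width'],4),'gf',round(o['grip_force'],1))
print('shift mm',(1000*M.T@(np.array([x,y,z])-o['position'])).round(1),'turn',round((th-w+180)%360-180,2))
E
python3 go.py 0.526 -0.188 0.2 12.5
python3 - <<'E'
from fit import *
d=pickle.load(open('d0.pkl','rb'))
def ray(c,u,z):
    R,t=np.array(c['R']),np.array(c['t']);C=-R.T@t;v=R.T@np.linalg.inv(c['intrinsics'])@[u[0],u[1],1];return (C+v*(z-C[2])/v[2]).round(3)
c=d['scene']
for n,u,z in(('bottle cap',(228,200),.21),('shot_a top',(324,173),.07),('shot_b top',(259,219),.07),('jar top',(377,289),.1),('shaker top',(209,104),.195)):print(n,ray(c,u,z))
E
```

```text
t 2.02 pos [0.4487 0.1531 0.2045] yaw 25.98 tilt [ 0.0002 -0.0006] F [-0.6 -0.2  0.2] w 0.0868 gf 0.0
shift mm [-340.5  -79.9    4.5] turn 13.48
bottle cap [ 0.759 -0.037  0.21 ]
shot_a top [ 0.386 -0.016  0.07 ]
shot_b top [ 0.676 -0.004  0.07 ]
jar top [0.571 0.412 0.1  ]
shaker top [ 0.568 -0.427  0.195]
```

```bash
python3 -m pendant '[[[-0.05,-0.012,0,0,0,0,0.5],[-0.05,-0.012,0,0,0,0,0.5],[-0.05,-0.012,0,0,0,0,0.5],[-0.05,-0.012,0,0,0,0,0.5],[-0.05,-0.012,0,0,0,0,0.5]]]' >/dev/null&& python3 -m pendant '[[[-0.05,-0.012,0,0,0,0,0.5],[-0.04,-0.008,0,0,0,0,0.5],[0,0,0,0,0,7,0.5],[0,0,0,0,0,6.5,0.5],[0,0,0,0,0,0,0.5]]]' >/dev/null; python3 go.py 0.526 -0.188 0.2 12.5
python3 - <<'E'
from rig import get_obs,camera
import cv2,numpy as np,pickle
o=get_obs();w=camera('wrist');pickle.dump((o,w),open('w1.pkl','wb'))
cv2.imwrite('pics/w1.png',cv2.resize(w['img'][...,::-1],(784,588),interpolation=cv2.INTER_CUBIC))
E
```

```text
t 3.27 pos [ 0.5277 -0.1871  0.2044] yaw 12.88 tilt [ 0.0005 -0.0006] F [-0.1  0.4 -0.2] w 0.0435 gf 0.0
shift mm [-0.5 -1.9  4.4] turn 0.38
```

View pics/w1.png

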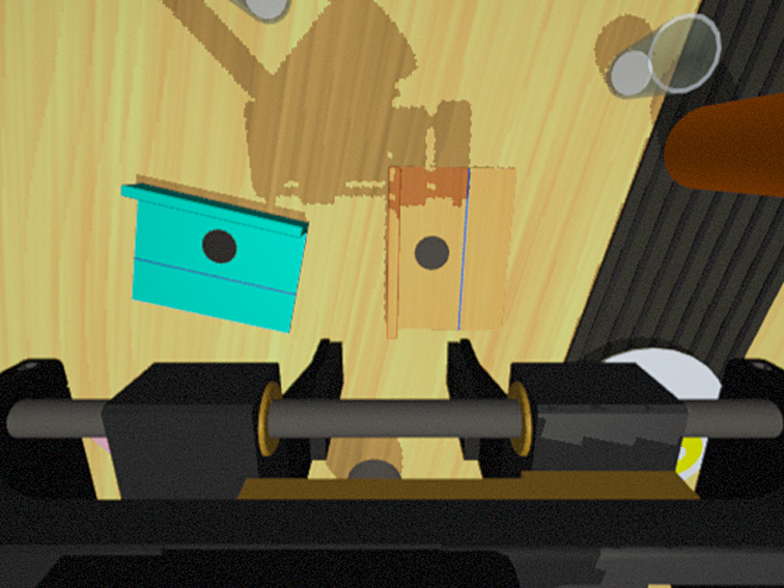

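Wrist view (784-wide picture): the spot is at (432,253), the blue line runs (469,170)-(459,330), the back corners are at (516,168) and (503,330), and the ridge top is at x≈387-398. I'll fit the pose with this camera.

```bash
cat >> fit.py <<'E'
from scipy.spatial.transform import Rotation as Rot
def wcam(o,w):
    T=np.eye(4);T[:3,:3]=Rot.from_quat(o['tool_rot']).as_matrix();T[:3,3]=o['position']
    I=np.linalg.inv(T@np.array(w['T_tool_cam']));return dict(R=I[:3,:3].copy(),t=I[:3,3].copy(),intrinsics=w['intrinsics'])
E
python3 - <<'E'
from fit import *
o,w=pickle.load(open('w1.pkl','rb'));c=wcam(o,w)
S=np.array([[55,75,4],[55,-75,4],[14,75,4],[14,-75,4],[-15,0,4],[-55,-75,30],[-45,-75,30],[-55,75,30]])/1000
u=(np.array([[516,168],[503,330],[469.5,169],[459.5,330],[432,253],[387,338],[398,338],[387.5,167]])+.5)/1.4-.5
p,r=fit([(c,S,u)],[.575,-.178,.217]);print(p.round(4),np.degrees(p[2]),r.round(1).tolist())
print('ridge',place(p,[[-.05,0,.03]]))
E
```

```text
[ 0.5744 -0.1753  0.2134] 12.228228313894373 [[0.5, -0.2], [-0.8, 0.1], [-0.4, -1.3], [-0.1, -0.2], [-0.0, -0.2], [0.0, 1.3], [0.1, 1.4], [0.4, -0.1]]
ridge [[ 0.52551528 -0.18591146  0.03      ]]
```

```bash
python3 -m pendant '[[[0.0015,-0.0018,0.03,0,0,0.6,0.5],[0,0,0.04,0,0,0,0.5],[0,0,0.04,0,0,0,0.5],[0,0,0.03,0,0,0,0.5],[0,0,0,0,0,0,0.5]]]' 20 >/dev/null; python3 go.py .5256 -.186 .018 12.3; python3 -m pendant '[[[0,0,0.015,0,0,0,0.5],[0,0,0.015,0,0,0,0.5],[0,0,0.010,0,0,0,0.5],[0,0,0.005,0,0,0,0.5],[0,0,0,0,0,0,0.5]]]' ;python3 go.py .5256 -.186 .018 12.3
```

```text
t 3.95 pos [ 0.5241 -0.1848  0.0627] yaw 12.31 tilt [ 0.0039 -0.0042] F [-0.6 -1.2 -0.1] w 0.0437 gf 0.0
shift mm [-1.6  1.4 44.7] turn 0.01
time: 4.58
position: [0.5257, -0.1859, 0.0194]
tool_rot: [0.628, 0.778, -0.0, -0.0]
ft_force: [-0.6, -0.2, -0.4]
grip_width: 0.0436
grip_force: 0.0
t 4.58 pos [ 0.5257 -0.1859  0.0194] yaw 12.22 tilt [ 0.0004 -0.0004] F [-0.6 -0.2 -0.4] w 0.0436 gf 0.0
shift mm [-0.  -0.1  1.4] turn -0.08
```

```bash
python3 -m pendant '[[[0,0,0.001,0,0,0,0.3],[0,0,0,0,0,0,0],[0,0,0,0,0,0,0],[0,0,0,0,0,0,0],[0,0,0,0,0,0,0]]]' 35; python3 -m pendant '[[[0,0,0,0,0,0,0],[0,0,-0.01,0,0,0,0],[0,0,-0.02,0,0,0,0],[0,0,-0.03,0,0,0,0],[0,0,-0.04,0,0,0,0]]]'; python3 go.py .429 .214 .118 -4.85
```

```text
time: 5.2
position: [0.5259, -0.186, 0.0188]
tool_rot: [0.628, 0.778, 0.0, 0.0]
ft_force: [-0.5, -0.4, -0.4]
grip_width: 0.0037
grip_force: 0.0
time: 5.82
position: [0.5253, -0.1857, 0.1196]
tool_rot: [0.628, 0.778, -0.0, -0.001]
ft_force: [0.7, -0.6, -0.5]
grip_width: 0.0004
grip_force: 0.0
t 5.83 pos [ 0.5253 -0.1857  0.1196] yaw 12.22 tilt [ 0.0011 -0.0012] F [ 0.7 -0.6 -0.5] w 0.0004 gf 0.0
shift mm [411.   -9.5   2.1] turn 17.07
```

The grip closed on nothing, so I'll look before trying again.

```bash
python3 - <<'E'
from rig import get_obs,camera
import cv2,numpy as np,pickle
o=get_obs();w=camera('wrist');s=camera('side');sc=camera('scene');pickle.dump((o,w,s,sc),open('w2.pkl','wb'))
a=cv2.resize(w['img'][...,::-1],(520,390));
b=cv2.resize(s['img'][190:320,230:370,::-1],(280,260),interpolation=cv2.INTER_CUBIC)
c=cv2.resize(sc['img'][120:250,200:340,::-1],(280,260),interpolation=cv2.INTER_CUBIC)
out=np.zeros((560,800,3),'uint8');out[:390,:520]=a;out[:260,520:]=b;out[260:520,520:]=c
cv2.imwrite('pics/w2.png',out)
E
```

```text
(no output)
```

View pics/w2.png

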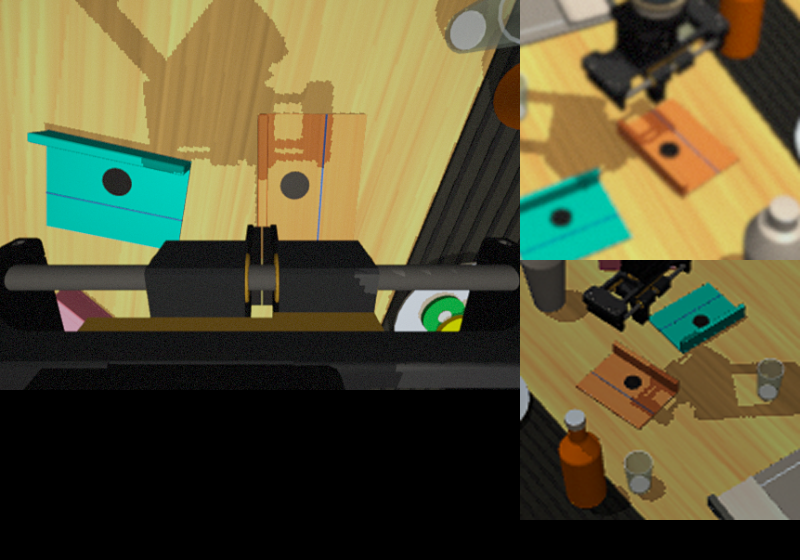

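Wrist part of the picture: the strip lies flat, with its spot at (295,185) and its ridge near column 262, still roughly below the fingers. I'll check the numbers: whether the strip moved, and where the fingertips project.

```bash
python3 - <<'E'
from fit import *
o,w,s,sc=pickle.load(open('w2.pkl','rb'));c=wcam(o,w)
p=np.array([.5744,-.1755,.2142])
P=np.array([[-.015,0,.004],[.055,.075,.004],[-.055,.075,.03],[-.045,.075,.03],[-.05,0,.03]])
print('w2 pred (520 scale)',(proj(c,place(p,P))*520/560).round(0).tolist())
M=Rot.from_quat(o['tool_rot']).as_matrix();tips=o['position']+M@[0,0,.011]
print('tip in wrist pic',(proj(c,[tips])*520/560).round(),'side pic',((proj(s,[tips])-[230,190])*2+[520,0]).round(),'scene pic',((proj(sc,[tips])-[200,120])*2+[520,260]).round())
print('side/scene spot pred',((proj(s,place(p,P[:1]))-[230,190])*2+[520,0]).round(),((proj(sc,place(p,P[:1]))-[200,120])*2+[520,260]).round())
d=pickle.load(open('d0.pkl','rb'))
for n,i in(('side',s),('scene',sc)):
    a,b=d[n]['img'],i['img']
    dk=lambda im:(im.max(2)<45).astype('uint8')
    for im in(a,b):
        q=proj(i,place(p,P[:1]))[0].astype(int);k=dk(im)[q[1]-9:q[1]+10,q[0]-9:q[0]+10];m=cv2.moments(k,True);print(n,m['m00'],(m['m10']/m['m00']+q[0]-9,m['m01']/m['m00']+q[1]-9) if m['m00'] else None)
E
```

```text
w2 pred (520 scale) [[295.0, 185.0], [367.0, 114.0], [257.0, 114.0], [268.0, 114.0], [263.0, 192.0]]
tip in wrist pic [[263. 223.]] side pic [[650. 112.]] scene pic [[643. 331.]]
side/scene spot pred [[667. 147.]] [[632. 381.]]
side 25.0 (np.float64(304.04), np.float64(264.4))
side 21.0 (np.float64(304.3809523809524), np.float64(264.42857142857144))
scene 43.0 (np.float64(255.72093023255815), np.float64(180.72093023255815))
scene 41.0 (np.float64(255.8048780487805), np.float64(180.65853658536585))
```

```bash
python3 - <<'E'
from fit import *
o,w,s,sc=pickle.load(open('w2.pkl','rb'))
M=Rot.from_quat(o['tool_rot']).as_matrix();tips=o['position']+M@[0,0,.011];under=tips.copy();under[2]=.03
out=[]
for c,x,y in((s,245,150),(sc,215,85)):
    i=cv2.resize(np.clip(c['img'][y:y+130,x:x+100,::-1]*1.8,0,255).astype('uint8'),None,fx=4,fy=4,interpolation=cv2.INTER_CUBIC)
    for P,col in((tips,(0,255,0)),(under,(255,0,0))):
        q=((proj(c,[P])[0]-[x,y]+.5)*4).astype(int);cv2.drawMarker(i,q.tolist(),col,cv2.MARKER_CROSS,14,1)
    out.append(i)
cv2.imwrite('pics/tips.png',np.hstack(out))
E
```

```text
(no output)
```

View pics/tips.png

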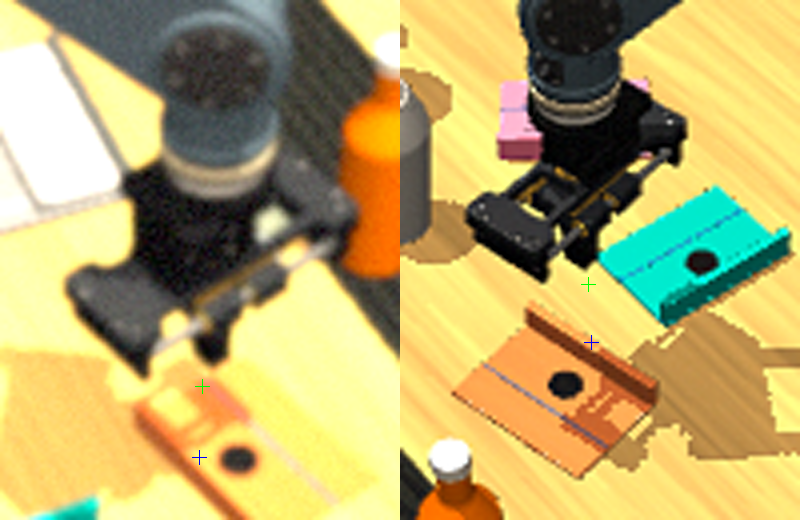

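Both fixed views show the real fingertips about 26 mm above the projected point: side at (212,362) against (202,386), scene at (582,265) against (588,284). The wrist view agrees, so the fingers are effectively shorter than stated and they closed above the ridge. I'll go lower in small steps, watching the force.

```bash
python3 -m pendant '[[[0,0,0.02,0,0,0,0.5],[0,0,0.02,0,0,0,0.5],[0,0,0.02,0,0,0,0.5],[0,0,0.03,0,0,0,0.5],[0,0,0.015,0,0,0,0.5]]]' >/dev/null;python3 go.py .5256 -.186 .0 12.3; python3 -m pendant '[[[0,0,0.005,0,0,0,0.5],[0,0,0.003,0,0,0,0.5],[0,0,0.002,0,0,0,0.5],[0,0,0,0,0,0,0.5],[0,0,0,0,0,0,0.5]]]' >/dev/null;python3 go.py .5256 -.186 -.007 12.3
```

```text
t 6.6 pos [ 0.5243 -0.1851  0.0116] yaw 12.21 tilt [ 0.0029 -0.0031] F [ 0.6 -0.1  0.4] w 0.0398 gf 0.0
shift mm [-1.2  1.2 11.6] turn -0.09
t 7.22 pos [ 0.5262 -0.1862  0.0043] yaw 12.22 tilt [-0.0007  0.0007] F [-0.5 -0.1 -0.1] w 0.0434 gf 0.0
shift mm [ 0.3 -0.5 11.3] turn -0.08
```

```bash
python3 -m pendant '[[[0,0,0.003,0,0,0,0.5],[0,0,0.002,0,0,0,0.5],[0,0,0.002,0,0,0,0.5],[0,0,0,0,0,0,0.5],[0,0,0,0,0,0,0.5]]]' >/dev/null;python3 go.py .5256 -.186 -.007 12.3;python3 -m pendant '[[[0,0,0.002,0,0,0,0.5],[0,0,0.001,0,0,0,0.5],[0,0,0,0,0,0,0.5],[0,0,0,0,0,0,0.5],[0,0,0,0,0,0,0.5]]]' >/dev/null;python3 go.py .5256 -.186 -.007 12.3
```

```text
t 7.85 pos [ 0.5259 -0.1861 -0.0033] yaw 12.22 tilt [ 0. -0.] F [ 0.4  0.  -0.3] w 0.0433 gf 0.0
shift mm [ 0.1 -0.3  3.7] turn -0.08
t 8.47 pos [ 0.5259 -0.186  -0.0062] yaw 12.22 tilt [-0.0001  0.0001] F [-0.5  0.  -0.2] w 0.0437 gf 0.0
shift mm [ 0.1 -0.3  0.8] turn -0.08
```

Near the estimated height and still no contact. I'll close now.

```bash
python3 -m pendant '[[[0,0,0,0,0,0,0],[0,0,0,0,0,0,0],[0,0,0,0,0,0,0],[0,0,0,0,0,0,0],[0,0,0,0,0,0,0]]]' 35; python3 go.py .5256 -.186 -.007 12.3
```

```text
time: 9.1
position: [0.5259, -0.186, -0.0062]
tool_rot: [0.628, 0.778, 0.0, 0.0]
ft_force: [0.4, 0.7, -0.5]
grip_width: 0.0097
grip_force: 35.0
t 9.1 pos [ 0.5259 -0.186  -0.0062] yaw 12.22 tilt [-0.0001  0.    ] F [ 0.4  0.7 -0.5] w 0.0097 gf 35.0
shift mm [ 0.1 -0.3  0.8] turn -0.08
```

```bash
python3 -m pendant '[[[0,0,-0.01,0,0,0,0],[0,0,-0.03,0,0,0,0],[0,0,-0.04,0,0,0,0],[0,0,-0.035,0,0,0,0],[0,0,0,0,0,0,0]]]' >/dev/null;python3 go.py .44 .03 .109 -4.85;python3 -m pendant '[[[0.03,-0.006,0,0,0,3.5,0],[0.04,-0.008,0,0,0,3.5,0],[0.04,-0.008,0,0,0,3.5,0],[0.04,-0.008,0,0,0,3.5,0],[0.04,-0.008,0,0,0,3,0]]]' >/dev/null;python3 go.py .44 .03 .109 -4.85
```

```text
t 9.72 pos [ 0.5277 -0.187   0.1117] yaw 12.23 tilt [-0.0046  0.0048] F [-0.1 -0.  -2.6] w 0.0096 gf 35.0
shift mm [230.7 -39.7   1.5] turn 17.08
t 10.35 pos [0.4703 0.0008 0.1076] yaw -4.92 tilt [ 0.0006 -0.0033] F [ 0.1  0.3 -2.3] w 0.0096 gf 35.0
shift mm [ 26.5 -32.6  -1.3] turn -0.07
```

```bash
python3 -m pendant '[[[0.01,-0.012,0,0,0,0,0],[0.01,-0.012,0,0,0,0,0],[0.006,-0.008,0,0,0,0,0],[0,0,0,0,0,0,0],[0,0,0,0,0,0,0]]]' >/dev/null;python3 go.py .44 .03 .109 -4.85
python3 - <<'E'
from rig import get_obs,camera
import cv2,pickle
o=get_obs();w=camera('wrist');pickle.dump((o,w),open('w3.pkl','wb'))
cv2.imwrite('pics/w3.png',cv2.resize(w['img'][...,::-1],(784,588),interpolation=cv2.INTER_CUBIC))
E
```

```text
t 10.97 pos [0.4433 0.0273 0.1089] yaw -4.83 tilt [-0.0003  0.0014] F [-0.9 -0.2 -1.8] w 0.0099 gf 35.0
shift mm [ 2.4 -3.5 -0.1] turn 0.02
```

View pics/w3.png

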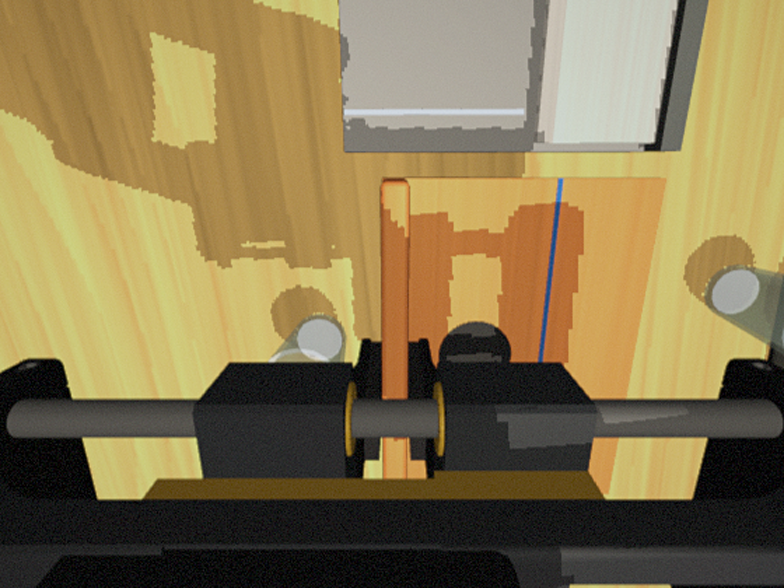

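Wrist view: deck front corner at (344,151), rear corner at (681,151), and the white line on row 111 is parallel to the tool axis. The held strip's +y end shows the ridge at (382-409,181), the blue line at (561,179) and the back corner at (665,178).

```bash
python3 - <<'E'
from fit import *
o,w=pickle.load(open('w3.pkl','rb'));c=wcam(o,w)
px=lambda a:(np.array(a,float)+.5)/1.4-.5
D=np.array([[-100,-100,8],[100,-100,8],[-100,-76,8]])/1000
p,r=fit([(c,D,px([[344,151],[681,151],[344,111.5]]))],[.5286,.206,-.0847]);print('deck',p.round(4),np.degrees(p[2]),r.round(1).tolist())
S=np.array([[-55,75,30],[-45,75,30],[55,75,4],[14,75,4]])/1000
u=px([[382,182],[409,182],[665,178],[561,179]])
th=np.radians(-4.83);p0=[o['position'][0]+.05,o['position'][1],th,.115]
for fz in(0,1):
    q,r=fit([(c,S+[0,0,0 if fz else .115],u)],p0[:3+fz]);ridge=place(q,[[-.05,0,0]])[0]
    e=ridge[:2]-o['position'][:2];print('strip',q.round(4),'ridge-TCP in strip axes mm',(1000*np.array([e[0]*np.cos(q[2])+e[1]*np.sin(q[2]),-e[0]*np.sin(q[2])+e[1]*np.cos(q[2])])).round(1),np.degrees(q[2]).round(2),r.round(1).tolist())
E
```

```text
deck [ 0.5271  0.2075 -0.0813] -4.657369824705383 [[1.3, 0.7], [-11.5, -0.2], [0.2, -0.7]]
strip [ 0.4922  0.0228 -0.0842] ridge-TCP in strip axes mm [-0.9 -0.3] -4.82 [[-1.9, 0.1], [0.7, 0.0], [1.2, 0.3], [-0.4, -0.3]]
strip [ 0.4927  0.0227 -0.0835  0.1134] ridge-TCP in strip axes mm [-0.3 -0.4] -4.79 [[-0.7, 0.1], [1.6, 0.0], [0.2, 0.2], [-0.6, -0.4]]
```

```bash
python3 go.py .4164 .2171 .06 -4.75;  python3 -m pendant '[[[0.04,-0.002,0,0,0,0,0],[0.05,-0.004,0,0,0,0,0],[0.05,-0.003,0,0,0,0,0],[0.04,-0.002,0,0,0,-0.1,0],[0.012,-0.001,0,0,0,0,0]]]' >/dev/null;python3 -m pendant '[[[0,0,0.02,0,0,0,0],[0,0,0.03,0,0,0,0],[0,0,0.01,0,0,0,0],[0,0,0,0,0,0,0],[0,0,0,0,0,0,0]]]' >/dev/null;python3 go.py .4164 .2171 .0018 -4.75
```

```text
t 11.03 pos [0.4434 0.0273 0.1089] yaw -4.83 tilt [-0.0003  0.0015] F [-0.   0.  -2.3] w 0.0099 gf 35.0
shift mm [186.9 -42.9  48.8] turn -0.08
t 12.28 pos [0.4473 0.2201 0.0495] yaw -4.71 tilt [0.0004 0.0015] F [-0.  -0.7 -2.4] w 0.0099 gf 35.0
shift mm [ -5.6 -30.6  47.6] turn 0.04
```

```bash
python3 -m pendant '[[[-0.003,-0.015,0,0,0,0,0],[-0.0026,-0.0156,0,0,0,0,0],[0,0,0.02,0,0,0,0],[0,0,0.015,0,0,0,0],[0,0,0,0,0,0,0]]]' >/dev/null;python3 -m pendant '[[[0,0,0.005,0,0,0,0],[0,0,0.003,0,0,0,0],[0,0,0.002,0,0,0,0],[0,0,0,0,0,0,0],[0,0,0,0,0,0,0]]]' >/dev/null;python3 go.py .4164 .2171 .0018 -4.75
python3 - <<'E'
from rig import get_obs,camera
import cv2,numpy as np,pickle
o=get_obs();w=camera('wrist');s=camera('side');sc=camera('scene');pickle.dump((o,w,s,sc),open('w4.pkl','wb'))
a=cv2.resize(w['img'][0:300,150:550,::-1],(800,600)[:2] and (480,360),interpolation=cv2.INTER_CUBIC)
f=lambda im,x,y:cv2.resize(np.clip(im[y:y+90,x:x+100,::-1]*1.4,0,255).astype('uint8'),(320,288),interpolation=cv2.INTER_CUBIC)
out=np.zeros((580,800,3),'uint8');out[:360,:480]=a;out[:288,480:]=f(s['img'],190,145);out[290:578,480:]=f(sc['img'],285,205)
cv2.imwrite('pics/w4.png',out)
E
```

```text
t 13.53 pos [0.4156 0.2173 0.0038] yaw -4.68 tilt [0.0001 0.0002] F [-0.2 -0.2 -2.8] w 0.0098 gf 35.0
shift mm [-0.1  0.8  2. ] turn 0.07
```

View pics/w4.png

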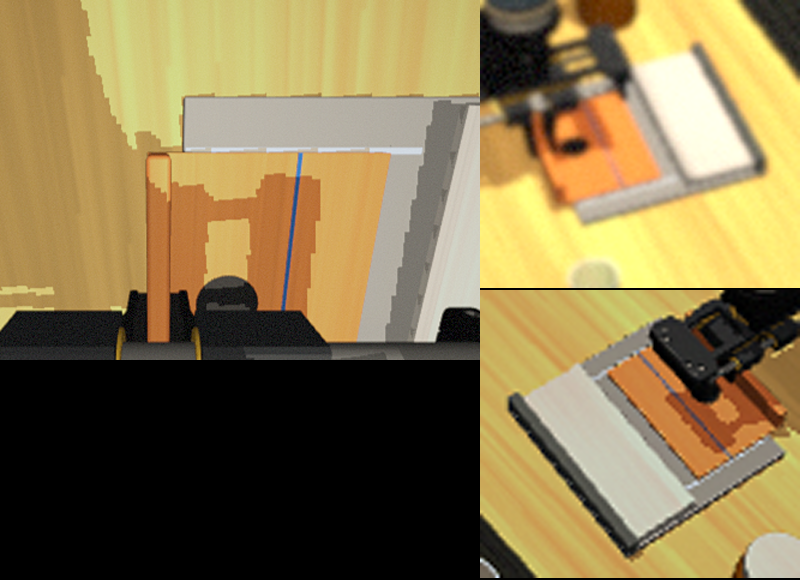

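Wrist crop: the strip's +y edge (row ~153) is just inside and parallel to the white line (row ~150), and the back edge is clear of the lip. I'll measure the offset to sub-pixel.

```bash
cat > edge.py <<'E'
import sys
from fit import *
o,w=pickle.load(open(sys.argv[1],'rb'))[:2];c=wcam(o,w);c0,c1=map(int,sys.argv[2:4]);zs=float(sys.argv[4])
im=w['img'].astype(float)
def ray(u,z):
    R,t=c['R'],c['t'];C=-R.T@t;v=R.T@np.linalg.inv(c['intrinsics'])@[u[0],u[1],1];return (C+v*(z-C[2])/v[2])
th=np.radians(-4.75);yh=np.array([-np.sin(th),np.cos(th)]);xh=np.array([np.cos(th),np.sin(th)]);D=np.array([.528,.2078])
L=[];E=[]
for u in range(c0,c1,4):
    col=im[105:145,u];sat=col[:,0]-col[:,2]
    k=np.argmax(sat>60);f=k-1+(60-sat[k-1])/(sat[k]-sat[k-1])+.5
    g=col.min(1)[:k];j=np.argmax(g);b=np.clip(g[max(0,j-2):j+3]-np.median(g[:max(2,j-3)]),0,None);rw=(b*np.arange(max(0,j-2),max(0,j-2)+len(b))).sum()/b.sum()
    L.append(ray((u,105+rw),.008)[:2]-D);E.append(ray((u,105+f-.5),zs)[:2]-D)
L=np.array(L);E=np.array(E)
for n,A in(('line',L),('edge',E)):
    q=np.polyfit(A@xh,A@yh*1000,1);print(n,'y mm',np.median(A@yh*1000).round(2),'angle vs -4.75 deg',np.degrees(q[0]/1000).round(2),'sd',(A@yh*1000-np.polyval(q,A@xh)).std().round(2))
E
python3 edge.py w4.pkl 320 460 .014
```

```text
Traceback (most recent call last):
  File "edge.py", line 12, in <module>
    g=col.min(1)[:k];j=np.argmax(g);b=np.clip(g[max(0,j-2):j+3]-np.median(g[:max(2,j-3)]),0,None);rw=(b*np.arange(max(0,j-2),max(0,j-2)+len(b))).sum()/b.sum()
                       ~~~~~~~~~^^^
ValueError: attempt to get argmax of an empty sequence
```

```bash
python3 - <<'E'
import pickle
w=pickle.load(open('w4.pkl','rb'))[1]['img']
for u in(320,400,450):print(u,[tuple(int(v) for v in w[r,u]) for r in range(118,134)])
E
```

```text
320 [(188, 183, 172), (188, 183, 173), (187, 181, 170), (188, 184, 172), (192, 192, 188), (209, 214, 221), (205, 205, 200), (197, 191, 173), (175, 165, 150), (201, 161, 105), (218, 179, 98), (216, 186, 101), (216, 185, 107), (217, 186, 108), (214, 184, 102), (215, 184, 103)]
400 [(186, 181, 169), (182, 177, 166), (185, 181, 169), (186, 179, 170), (189, 187, 181), (206, 214, 219), (207, 202, 196), (203, 190, 165), (191, 173, 149), (127, 142, 183), (59, 129, 202), (50, 130, 200), (50, 130, 199), (50, 129, 200), (49, 131, 200), (55, 133, 199)]
450 [(179, 177, 168), (182, 175, 165), (182, 175, 165), (179, 175, 163), (187, 186, 180), (207, 212, 221), (201, 197, 194), (194, 184, 162), (184, 169, 148), (205, 158, 108), (214, 164, 87), (215, 173, 93), (214, 170, 94), (212, 169, 91), (213, 171, 97), (214, 170, 92)]
```

```bash
sed -i 's/^for u in range(c0,c1,4):/for u in range(c0,c1,4):\n    if im[132,u,2]>im[132,u,0]-20 or im[130,u,2]>150: continue/; s/105:145/112:140/; s/105+/112+/g; s/k=np.argmax(sat>60)/k=3+np.argmax(sat[3:]>60)/' edge.py; python3 edge.py w4.pkl 320 384 .0143;python3 edge.py w4.pkl 412 460 .0143; python3 edge.py w4.pkl 320 460 .0143
```

```text
line y mm 76.62 angle vs -4.75 deg -0.26 sd 0.33
edge y mm 75.37 angle vs -4.75 deg 0.05 sd 0.1
line y mm 76.66 angle vs -4.75 deg 1.18 sd 0.34
edge y mm 75.46 angle vs -4.75 deg 0.46 sd 0.08
line y mm 76.65 angle vs -4.75 deg 0.13 sd 0.33
edge y mm 75.42 angle vs -4.75 deg 0.1 sd 0.09
```

```bash
python3 -m pendant '[[[0,0,0.0015,0,0,0,0],[0,0.01,0,0,0,0,0],[0,0.01,0,0,0,0,0],[0,0.01,0,0,0,0,0],[0,0,0,0,0,0,0]]]' >/dev/null;python3 go.py .4782 .2119 .0018 -4.75;python3 -m pendant '[[[0,0.01,0,0,0,0,0],[0,0.01,0,0,0,0,0],[0,0.006,0,0,0,0,0],[0,0.002,0,0,0,0,0],[0,0,0,0,0,0,0]]]' >/dev/null;python3 go.py .4782 .2119 .0018 -4.75
```

```text
t 14.3 pos [0.4473 0.2148 0.0023] yaw -4.73 tilt [0.0007 0.0022] F [-0.9 -0.3 -1.4] w 0.0093 gf 35.0
shift mm [-0.4 31.   0.6] turn 0.02
t 14.93 pos [0.4731 0.2124 0.0022] yaw -4.69 tilt [-0.0001 -0.0005] F [-0.8 -0.5 -1.5] w 0.0095 gf 35.0
shift mm [-0.1  5.1  0.4] turn 0.06
```

```bash
python3 -m pendant '[[[0,0.002,0,0,0,0,0],[0,0.001,0,0,0,0,0],[0,0.001,0,0,0,0,0],[0,0,0,0,0,0,0],[0,0,0,0,0,0,0]]]' >/dev/null;python3 go.py .4782 .2119 .0018 -4.75;python3 -m pendant '[[[0,0.001,0,0,0,0,0],[0,0.0005,0,0,0,0,0],[0,0.0005,0,0,0,0,0],[0,0,0,0,0,0,0],[0,0,0,0,0,0,0]]]' >/dev/null;python3 go.py .4782 .2119 .0018 -4.75
```

```text
t 15.55 pos [0.4772 0.2122 0.0022] yaw -4.68 tilt [-0.0001 -0.0002] F [ 0.6 -0.3 -2.1] w 0.0096 gf 35.0
shift mm [-0.2  1.1  0.4] turn 0.07
t 16.18 pos [0.4779 0.2119 0.0021] yaw -4.68 tilt [-0.0006 -0.0026] F [-5.4  0.2  0.9] w 0.0095 gf 35.0
shift mm [-0.   0.3  0.3] turn 0.07
```

```bash
python3 -m pendant '[[[0,0.0007,0,0,0,0,0],[0,0,0,0,0,0,0],[0,0,0,0,0,0,0],[0,0,0,0,0,0,0],[0,0,0,0,0,0,0]]]' >/dev/null;python3 go.py .4782 .2119 .0018 -4.75
python3 - <<'E'
from rig import get_obs,camera
import cv2,numpy as np,pickle
o=get_obs();w=camera('wrist');s=camera('side');sc=camera('scene');pickle.dump((o,w,s,sc),open('w5.pkl','wb'))
a=cv2.resize(w['img'][60:260,220:480,::-1],(520,400),interpolation=cv2.INTER_CUBIC)
f=lambda im,x,y:cv2.resize(np.clip(im[y:y+90,x:x+88,::-1]*1.4,0,255).astype('uint8'),(280,286),interpolation=cv2.INTER_CUBIC)
out=np.zeros((580,800,3),'uint8');out[:400,:520]=a;out[:286,520:]=f(s['img'],195,145);out[290:576,520:]=f(sc['img'],290,205)
cv2.imwrite('pics/w5.png',out)
E
python3 edge.py w5.pkl 300 384 .0123
```

```text
t 16.8 pos [0.4778 0.2119 0.002 ] yaw -4.68 tilt [-0.0008 -0.004 ] F [-6.3  1.5  0.6] w 0.0097 gf 35.0
shift mm [0.  0.4 0.2] turn 0.07
line y mm 76.58 angle vs -4.75 deg 0.16 sd 0.12
edge y mm 75.13 angle vs -4.75 deg 0.14 sd 0.08
```

View pics/w5.png

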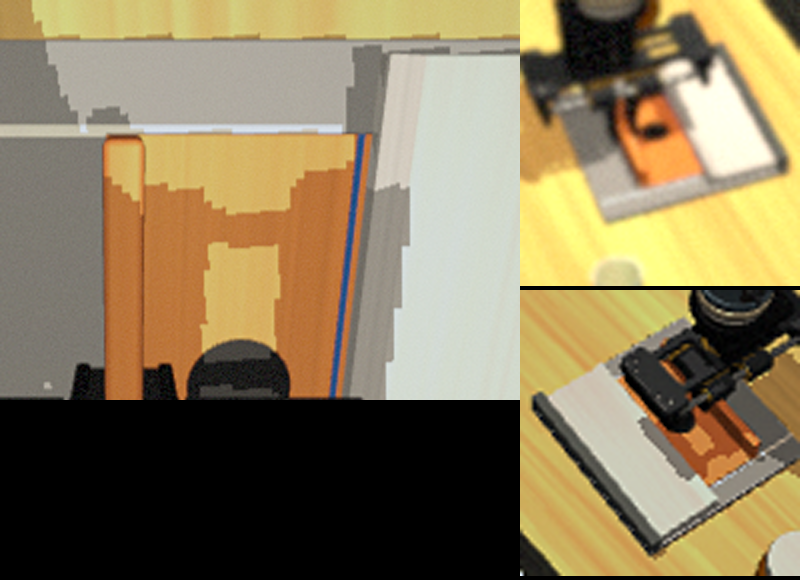

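The strip is against the stop, with the blue line at the lip (crop (350,200)), square and inside the line. The lap is still lying down. I'll ease off, release, rise and shut the fingers over the spot.

```bash
python3 -m pendant '[[[0,-0.001,0,0,0,0,0],[0,0,0,0,0,0,0],[0,0,0,0,0,0,0.3],[0,0,0,0,0,0,0.3],[0,0,0,0,0,0,0.3]]]' ;python3 go.py .4782 .2119 .042 -4.75;python3 -m pendant '[[[0,0,-0.01,0,0,0,0.3],[0,0,-0.02,0,0,0,0.3],[0,0,-0.01,0,0,0,0.3],[0,0.018,0,0,0,0,0],[0,0.017,0,0,0,0,0]]]'  >/dev/null;python3 -m pendant '[[[0,0,0,0,0,0,0],[0,0,0,0,0,0,0],[0,0,0,0,0,0,0],[0,0,0,0,0,0,0],[0,0,0,0,0,0,0]]]' >/dev/null; python3 go.py .5131 .209 -.003 -4.75
```

```text
time: 17.58
position: [0.4813, 0.2123, 0.0027]
tool_rot: [0.735, 0.678, 0.002, 0.001]
ft_force: [-0.5, 0.5, -0.2]
grip_width: 0.0251
grip_force: 0.0
t 17.57 pos [0.4813 0.2123 0.0027] yaw -4.7 tilt [0.0011 0.0041] F [-0.5  0.5 -0.2] w 0.0251 gf 0.0
shift mm [ -0.6  -2.9 -39.3] turn 0.05
t 18.82 pos [0.5135 0.2092 0.0422] yaw -4.67 tilt [-0.0001 -0.0003] F [ 0.   0.1 -0.1] w 0.0007 gf 0.0
shift mm [-0.3 -0.4 45.2] turn 0.08
```

```bash
python3 -m pendant '[[[0,0,0.01,0,0,0,0],[0,0,0.012,0,0,0,0],[0,0,0.008,0,0,0,0],[0,0,0.005,0,0,0,0],[0,0,0,0,0,0,0]]]' >/dev/null; python3 go.py .5131 .209 -.003 -4.75; python3 -m pendant '[[[0,0,0.003,0,0,0,0],[0,0,0.002,0,0,0,0],[0,0,0.002,0,0,0,0],[0,0,0,0,0,0,0],[0,0,0,0,0,0,0]]]' >/dev/null; python3 go.py .5131 .209 -.003 -4.75
```

```text
t 19.45 pos [0.5135 0.2091 0.0066] yaw -4.68 tilt [-0.0003 -0.0011] F [-0.5 -0.2 -0. ] w 0.0002 gf 0.0
shift mm [-0.1 -0.4  9.6] turn 0.07
t 20.07 pos [5.139e-01 2.092e-01 3.000e-04] yaw -4.68 tilt [0.     0.0001] F [ 0.1 -0.3  0. ] w 0.0004 gf 0.0
shift mm [-0.3 -0.8  3.3] turn 0.07
```

```bash
python3 -m pendant '[[[0,0,0.001,0,0,0,0],[0,0,0.001,0,0,0,0],[0,0,0.001,0,0,0,0],[0,0,0,0,0,0,0],[0,0,0,0,0,0,0]]]' >/dev/null; python3 go.py .5131 .209 -.003 -4.75; python3 -m pendant '[[[0,0,0.001,0,0,0,0],[0,0,0.0005,0,0,0,0],[0,0,0,0,0,0,0],[0,0,0,0,0,0,0],[0,0,0,0,0,0,0]]]' >/dev/null; python3 go.py .5131 .209 -.003 -4.75
```

```text
t 20.7 pos [ 0.5139  0.2092 -0.0028] yaw -4.68 tilt [-0. -0.] F [-0.3  0.  -0.5] w 0.0007 gf 0.0
shift mm [-0.2 -0.7  0.2] turn 0.07
t 21.32 pos [ 0.5139  0.2092 -0.0042] yaw -4.68 tilt [0. 0.] F [-0.6 -0.1  0.7] w 0.0005 gf 0.0
shift mm [-0.3 -0.8 -1.2] turn 0.07
```

```bash
python3 -m pendant '[[[0,0,0.001,0,0,0,0],[0,0,0,0,0,0,0],[0,0,0,0,0,0,0],[0,0,0,0,0,0,0],[0,0,0,0,0,0,0]]]' >/dev/null; python3 go.py .5131 .209 -.003 -4.75; python3 -m pendant '[[[0,0,0.001,0,0,0,0],[0,0,0,0,0,0,0],[0,0,0,0,0,0,0],[0,0,0,0,0,0,0],[0,0,0,0,0,0,0]]]' >/dev/null; python3 go.py .5131 .209 -.003 -4.75
```

```text
t 21.95 pos [ 0.5139  0.2092 -0.0052] yaw -4.68 tilt [-0.  0.] F [-0.2 -0.2 -0.4] w 0.0001 gf 0.0
shift mm [-0.3 -0.7 -2.2] turn 0.07
t 22.57 pos [ 0.5139  0.2092 -0.0054] yaw -4.68 tilt [0.0001 0.0004] F [-0.6  0.6  6.8] w 0.0003 gf 3.3
shift mm [-0.3 -0.8 -2.4] turn 0.07
```

```bash
python3 -m pendant '[[[0,0,0.0005,0,0,0,0],[0,0,0,0,0,0,0],[0,0,0,0,0,0,0],[0,0,0,0,0,0,0],[0,0,0,0,0,0,0]]]' >/dev/null; python3 go.py .5131 .209 -.003 -4.75
python3 - <<'E'
from rig import get_obs,camera
import cv2,numpy as np,pickle
o=get_obs();w=camera('wrist');s=camera('side');sc=camera('scene');pickle.dump((o,w,s,sc),open('w6.pkl','wb'))
print(np.round(o['ft_force'],1))
a=cv2.resize(w['img'][60:260,140:460,::-1],(520,325),interpolation=cv2.INTER_CUBIC)
f=lambda im,x,y:cv2.resize(np.clip(im[y:y+90,x:x+88,::-1]*1.4,0,255).astype('uint8'),(280,286),interpolation=cv2.INTER_CUBIC)
out=np.zeros((580,800,3),'uint8');out[:325,:520]=a;out[:286,520:]=f(s['img'],195,145);out[290:576,520:]=f(sc['img'],290,205)
cv2.imwrite('pics/w6.png',out)
E
python3 edge.py w6.pkl 260 330 .012
```

```text
t 23.2 pos [ 0.5139  0.2092 -0.0054] yaw -4.67 tilt [0.0001 0.0005] F [-2.2 -1.5 11.3] w 0.0003 gf 5.0
shift mm [-0.3 -0.8 -2.4] turn 0.08
[-2.2 -1.5 11.3]
line y mm 76.5 angle vs -4.75 deg 2.9 sd 1.36
edge y mm 75.28 angle vs -4.75 deg -0.01 sd 0.08
```

View pics/w6.png

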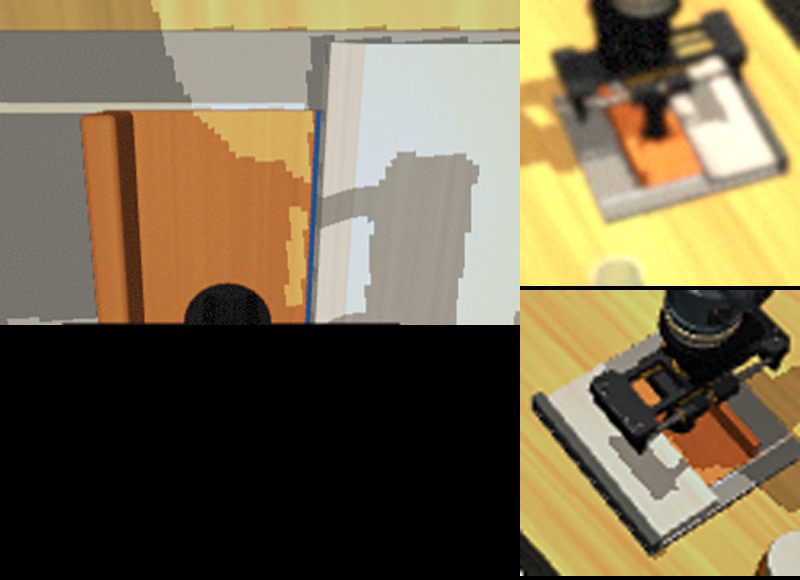

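The blue line meets the lip (crop (315,180)), the edge lies along the white line, and the fingertips are on the spot at 11 N. I'll hold a moment, then hand in.

```bash
python3 -m pendant '[[[0,0,0,0,0,0,0],[0,0,0,0,0,0,0],[0,0,0,0,0,0,0],[0,0,0,0,0,0,0],[0,0,0,0,0,0,0]]]' >/dev/null; python3 -m pendant '[[[0,0,0,0,0,0,0],[0,0,0,0,0,0,0],[0,0,0,0,0,0,0],[0,0,0,0,0,0,0],[0,0,0,0,0,0,0]]]' && python3 -c "
from rig import hand_in
print(hand_in())"
```

```text
time: 24.6
position: [0.5139, 0.2092, -0.0054]
tool_rot: [0.735, 0.678, 0.0, 0.0]
ft_force: [-1.8, -0.2, 9.9]
grip_width: 0.0003
grip_force: 5.0
the job is handed in; nothing more can be done
None
```

The copper strip is home under the lapped plate, against its stop, square and centred to within about 0.5 mm, and I handed in at 24.6 s with the fingertips pressing its black spot at about 10 N; the first grip closed just above the ridge and missed, without moving the strip.

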